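Unhook the line hook and put away hook and bracket

TASK

The two-pronged drying-line hook is still caught under the bars of its steel bracket. With the bracket left standing on the worktop, twist the hook until its prongs lie along the slot, lift it out and put it in the narrow compartment of the wooden tray; then lay the bracket, feet down or on its side, in the wide compartment. Leave the spare bracket, which has no hook in it, where it is.

Things in the scene. Friction and masses are not known exactly. Their poses are not given: they have to be found in the camera images.
- hook_center (a point): Steel hook upright in bracket, 105 mm tall, 0.15 kg; point at mid-height on its axis. Top: flat eye, 34 mm wide (x) and high, 12 mm thick (y; grip across this), centre 35.5 mm above the point. Foot: two 9 mm prongs to x = +-28.5 mm, tips 18 mm up. Prongs start 0.95-1.3 rad counter-clockwise from bracket x, under its bars; within 0.3 rad of bracket x they pass the slot.
- bracket_center (a point): Loose steel bracket, 0.35 kg, 120 mm (x) by 50 (y), 37 high; point at its centre, 18.5 mm up. Two 10 mm round bars along x at y = +-20 mm, axes 32 mm above the worktop, 27 mm free below, bound a slot 30 mm wide, 76 long. Upright end strips at x = +-42 mm with outturned 5 mm feet. Grip from above across both bars (50 mm).
- tray: Fixed open plywood tray, 180 mm (x) by 310 (y), 45 high, walls and floor 5 mm; origin: centre of its underside, on the worktop. A divider along x, as high as the walls, splits it. Narrow compartment: y 47 to 150 mm (centre 99); wide compartment: y -150 to 42 mm (centre -54); each 170 mm long in x, centred at x = 0.
- spare_bracket_center (a point): Spare bracket, same shape, size, point and axes as the bracket, with no hook in it, standing nearby on the worktop. A bystander, to be left alone.
Things that resemble listed ones, but are neither listed nor needed, are in the scene too. What is shaped like the part that bears bracket_center but red is not meant.

How it is judged (in metres and radians):
On the way, in this order (a step that is already met when the one before it is completed fails the run):
1. the hook, still in the bracket, is turned until its prongs lie along the slot, the bracket on the worktop (angle between the x axis of hook_center and the x axis of bracket_center, either way round below 0.38 rad and distance between hook_center and bracket_center below 0.06 m and height (world z) of bracket_center below 0.035 m), for 0.1 s.
2. the hook is out of the bracket, more than 120 mm from it, the bracket still on the worktop (distance between hook_center and bracket_center above 0.12 m and height (world z) of bracket_center below 0.035 m), for 0.1 s.
At the end, for the whole second after the job is handed in: The hook rests in the narrow compartment of the tray, standing, leaning or lying, its centre between the walls; the bracket lies on the floor of the wide compartment (its centre under 37 mm high, between the walls); both are at rest (x of hook_center in the frame of tray between -0.085 and 0.085 m and y of hook_center in the frame of tray between 0.0475 and 0.15 m and height (world z) of hook_center below 0.065 m and (height (world z) of hook_center below 0.045 m or angle between hook_center's own z axis and vertical below 0.9 rad) and x of bracket_center in the frame of tray between -0.06 and 0.06 m and y of bracket_center in the frame of tray between -0.135 and 0.027 m and height (world z) of bracket_center below 0.037 m and linear speed of each of hook, bracket below 0.03 m/s); the robot touches nothing.
It fails at once if the bracket is lifted (centre above 50 mm) with the hook still in it (height (world z) of bracket_center above 0.05 m and distance between hook_center and bracket_center below 0.06 m).
It fails at once if the spare bracket is moved more than 20 mm (distance of spare_bracket_center from where it was at the start of the episode above 0.02 m).
It also fails if it takes over 64 s, if anything falls off the work surface, if the arm or the gripper's body presses on something with over 40 N, if the wrist force passes 120 N, or if a joint passes its speed limit or range.

ROBOT

A 6-joint arm with a two-finger parallel gripper is mounted at the origin on a cart in front of the work surface, level with it; the furniture and walls round the work are solid. World frame = base frame: x ahead of the robot, y to its left, z up, the work surface at z = 0. Lengths are in mm, angles in rad, forces in N, time in s.
With the tool pointing down it reaches from about 425 to 925 mm from the base axis. Payload 12.5 kg.
Tool frame: the origin (TCP) lies on the centre line of the jaws, within the pads' length; the fingertips stand 25 mm ahead of it and the grasp point (between the pads) lies 6 mm ahead of it (robot.tips_ahead is the distance from the TCP to the fingertips, in mm); z points along the fingers, y is the direction in which the jaws open and shut (so a half turn about z gives the same grasp; the last joint's range is limited). The gripper opens to 85 mm and grips with 20 to 120 N. Pads are 22 mm wide; open, the fingers measure 114 mm over their backs; the gripper's body (76 mm by 85 mm) begins 54 mm behind the grasp point. The pads swing forward as they close: fully open they stand 13 mm farther back than shut.
Start: joints at [-1.441, 0.491, 1.559, -0, 1.092, -0.106], TCP at [146.035, -607.714, 256.327] pointing down, gripper open.
Joint ranges: [-3.1, 3.1], [-0.84, 2.19], [0.05, 2.79], [-1.13, 4.28], [0.06, 2.93], [-2.69, 2.69]. Speed limits (rad/s): [2.22, 2.22, 2.79, 3.14, 3.14, 3.14].

INTERFACE

Orientations are given as [roll, pitch, yaw] about the fixed x, y, z axes, in that order (R = Rz(yaw) Ry(pitch) Rx(roll)).
In Python, from cell import robot gives the robot as it stands.
- The arm moves only by the tool send_rows, never from a script. Its argument "deltas" is a list of rows, each an object with "translation": the shift along the world's x, y, z in mm, a list of three; "angular": the turn, a rotation vector about the world's x, y, z in degrees, a list of three. A call has 1 to 8 rows; each row is the pose to reach, as a shift and turn from the pose commanded when the call began; what a row does not reach only later rows make up. A row lasts 1/12 s, in which the tool goes at most 41.7 mm and 7.16 degrees, less where a joint would pass 70% of its speed; a pose out of reach is approached as far as the arm can. A call with a gripper value outside its range is refused whole. "hand" is the gripper's target within -1 to 1 (shut at 1, half-way at 0, fully open at -1), set as the call begins (left out, the last holds). The fingers move at their own pace and stop on an object; the grip force is fixed at half the most. Time passes only in rows, so rows that repeat a pose let the fingers close. It gives the time, the measured TCP pose, the force and the opening at its end, in the units of the state.
- robot.get_obs(): the state, without advancing time (a new reading comes with each control period).
- robot.grab_frame(name): name is "side" or "top"; returns the picture (480x640x3 uint8, red, green, blue); there is no depth.
- robot.calibration(name): a dict with "intrinsics" (3x3 intrinsics, pixels), "dist_coeffs" ([k1, k2, p1, p2, k3] as OpenCV has them; the pictures are not rectified), "rvec" (rotation vector, rad) and "tvec" (3), from world to camera coordinates, as OpenCV has them. Camera axes: x right, y down, z forward; pixel columns grow to the right and rows downward; lengths in mm; the calibration is good to about 2 mm. A picture is of the moment at which its call begins. calibration takes no time and is no camera call.
- robot.job_done(): hands the job in, once; it reports no verdict.
The state is a dict: "time_s": time; "qpos": joint angles; "qvel": joint speeds; "joint_torque": joint torques, N m; "position": TCP position; "orientation": TCP orientation; "contact_force": force on the tool from outside, world axes, zero at the start; "wrist_torque": the same for the moment, N m; "opening": finger opening in mm.
Only numpy, scipy, OpenCV 4.12 (cv2) and the standard library are available. Lean on these libraries where they do the work, as an engineer would, in place of code of your own. Each camera call takes 0.05 s, during which the arm holds its last target. There are 200 camera calls.

## Working session

There is one attempt and no reset: what is moved stays moved. The work goes in short steps, Python scripts to look and compute and a tool call to move; the robot and the scene stay as the last step left them, time stands still between calls to the robot, and variables do not carry over. Pictures are saved under pics/ and viewed, about 8 in all and at most 12, crops included, and the job is handed in when it is done.

Besides the shell and the picture viewer there is one more tool, called after "Call:" by a JSON object that holds its "name" and its "arguments". send_rows: Moves the arm, as the interface text tells. Its arguments: {"type":"object","properties":{"deltas":{"type":"array","items":{"type":"object","properties":{"translation":{"type":"array","items":{"type":"number"}},"angular":{"type":"array","items":{"type":"number"}}}}},"hand":{"type":"number"}},"required":["deltas"]}

```bash
mkdir -p pics; ls
python3 - <<'E'
from cell import robot
import cv2
for n in ("top","side"):
    cv2.imwrite(f"pics/{n}0.png",robot.grab_frame(n)[:,:,::-1]); print(n,robot.calibration(n))
print(robot.get_obs())
E
```

```text
pics
top {'intrinsics': array([[529.16326784,   0.        , 320.63259959],
       [  0.        , 529.16326784, 243.5339259 ],
       [  0.        ,   0.        ,   1.        ]]), 'dist_coeffs': array([0.00414718, 0.        , 0.        , 0.        , 0.        ]), 'rvec': array([ 2.22444653, -2.18312829,  0.08699303]), 'tvec': array([ -66.17652534,  441.6892024 , 1051.08628428])}
side {'intrinsics': array([[440.74302254,   0.        , 315.88084063],
       [  0.        , 440.74302254, 237.65810064],
       [  0.        ,   0.        ,   1.        ]]), 'dist_coeffs': array([-0.05464107,  0.        ,  0.        ,  0.        ,  0.        ]), 'rvec': array([ 2.27713467, -0.30021126,  0.12172908]), 'tvec': array([-464.12169706,  100.11677821,  854.03883012])}
{'time_s': 0.1, 'qpos': array([-1.44061311e+00,  4.91485024e-01,  1.55941917e+00, -3.54284754e-05,
        1.09172240e+00, -1.05576625e-01]), 'qvel': array([ 0.00100243, -0.0016959 , -0.00016549,  0.00088403, -0.00141395,
       -0.00041896]), 'joint_torque': array([ 3.23937486e-03, -6.19445372e+01, -2.62025428e+01, -2.02737863e-05,
        2.88304072e-03, -4.38699522e-05]), 'position': array([ 145.99253546, -607.50999621,  255.78446715]), 'orientation': array([-3.14056116e+00, -7.77087640e-05,  2.35776149e-01]), 'contact_force': array([-0.28593361,  0.86963253, -0.18721427]), 'wrist_torque': array([ 0.05107682, -0.02374259,  0.01638271]), 'opening': 85.76425992005151}
```

View pics/top0.png

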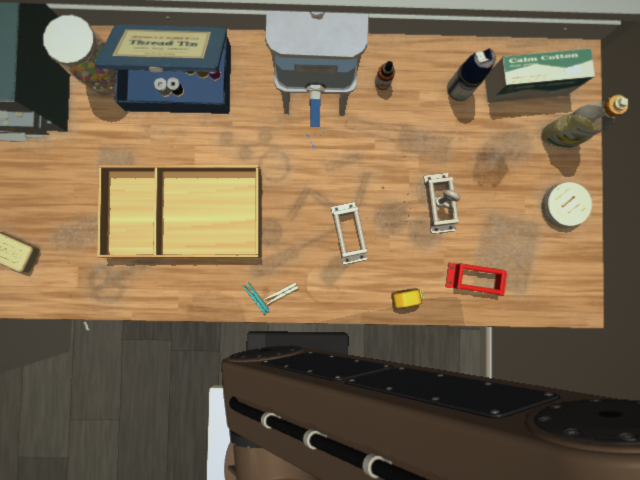

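View pics/side0.png

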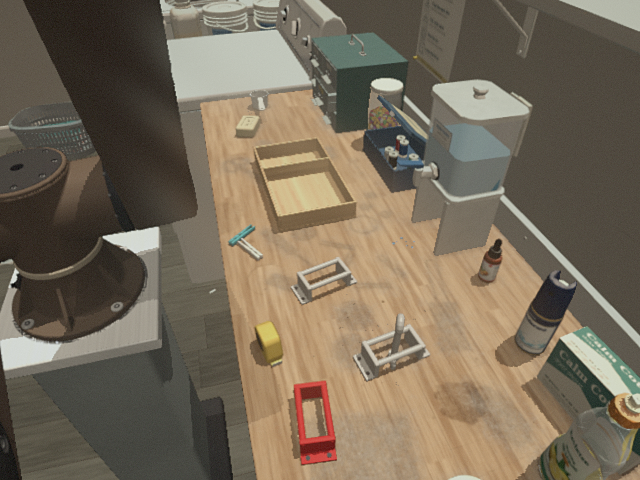

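The top view shows three bracket shapes: the steel one with the hook at (441,203), the empty steel spare at (349,233), and a red look-alike at (477,280). The one at (441,203) fits because it is steel and has the hook standing in it. The tray is at (180,212), with its narrow part at the left. I'll confirm with an enlarged crop and measure.

```bash
cat > h.py <<'E'
import numpy as np, cv2
from cell import robot
def ray(n,uv):
    c=robot.calibration(n);R=cv2.Rodrigues(c["rvec"])[0]
    p=cv2.undistortPoints(np.array(uv,float).reshape(-1,1,2),c["intrinsics"],c["dist_coeffs"]).reshape(-1,2)
    d=np.c_[p,np.ones(len(p))]@R; o=-R.T@c["tvec"]
    return o,d
def onz(n,uv,z):
    o,d=ray(n,uv); return (o+d*((z-o[2])/d[:,2])[:,None])
def proj(n,P):
    c=robot.calibration(n)
    return cv2.projectPoints(np.array(P,float).reshape(-1,1,3),c["rvec"],c["tvec"],c["intrinsics"],c["dist_coeffs"])[0].reshape(-1,2)
def tri(uvt,uvs):
    A=np.zeros((3,3));b=np.zeros(3)
    for n,u in(("top",uvt),("side",uvs)):
        o,d=ray(n,[u]);d=d[0]/np.linalg.norm(d);M=np.eye(3)-np.outer(d,d);A+=M;b+=M@o
    return np.linalg.solve(A,b)
E
python3 - <<'E'
from h import *
t=cv2.imread("pics/top0.png");s=cv2.imread("pics/side0.png")
a=cv2.resize(t[163:243,401:481],(480,480),interpolation=2)   # 6x
b=cv2.resize(s[305:385,350:430],(480,480),interpolation=2)  
cv2.imwrite("pics/crop0.png",cv2.resize(np.hstack([a,b]),(800,400))) # 5x
np.set_printoptions(precision=1,suppress=True)
print(onz("top",[[98,167],[260,167],[260,258],[98,258],[158,167],[158,258]],45))
print(onz("top",[[441,203],[349,233]],30))
hsv=cv2.cvtColor(t,cv2.COLOR_BGR2HSV)
m=((hsv[:,:,1]<45)&(hsv[:,:,2]>120)).astype(np.uint8)
m[:, :320]=0;m[:160]=0;m[275:]=0;m[:,480:]=0
for c in cv2.findContours(m,cv2.RETR_EXTERNAL,cv2.CHAIN_APPROX_NONE)[0]:
    if len(c)>40: print(cv2.minAreaRect(c),cv2.boundingRect(c))
E
```

```text
[[581.8 378.8  45. ]
 [589.1  64.5  45. ]
 [410.6  60.1  45. ]
 [404.8 371.5  45. ]
 [584.5 263.   45. ]
 [406.9 256.7  45. ]]
[[ 527.7 -296.5   30. ]
 [ 463.9 -113.4   30. ]]
((442.3088684082031, 228.37539672851562), (6.1925859451293945, 23.076147079467773), 83.2901611328125) (431, 224, 24, 9)
((349.3695373535156, 232.61026000976562), (58.54989242553711, 25.40241050720215), 77.69197845458984) (331, 202, 36, 62)
((443.4609375, 198.1511993408203), (51.47431182861328, 29.33407211303711), 77.9052505493164) (424, 173, 35, 52)
```

View pics/crop0.png

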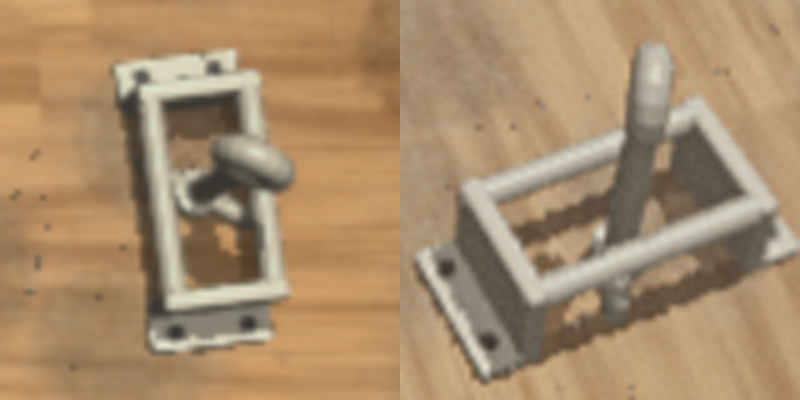

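The crop confirms it: the steel bracket with the hook is upright, and its eye is at about top px (452,196), side px (400,322). Now its pose.

Run:
```python
from h import *
np.set_printoptions(precision=1,suppress=True)
T=lambda x,y:[401+x/5-.4,163+y/5-.4]
S=lambda x,y:[350+(x-400)/5-.4,305+y/5-.4]
c=onz("top",[T(140,85),T(258,75),T(287,292),T(165,305)],35)
print(c,c.mean(0)); 
v=(c[0]+c[1]-c[2]-c[3]);print("bracket x yaw",np.arctan2(v[1],v[0]))
e=onz("top",[T(216,148),T(292,178)],90);d=e[0]-e[1];print("eye",e,e.mean(0),np.arctan2(d[1],d[0]),np.linalg.norm(d))
print("tri",tri(T(253,163),S(651,85)))
c4=onz("top",[T(116,66),T(235,52),T(271,340),T(153,350)],5);print("feet",c4.mean(0))
print(robot.get_obs()['position'])
```

```text
[[ 573.3 -270.2   35. ]
 [ 578.4 -317.5   35. ]
 [ 491.7 -329.4   35. ]
 [ 485.6 -280.8   35. ]] [ 532.3 -299.5   35. ]
bracket x yaw 0.12831305302493826
eye [[ 539.9 -286.7   90. ]
 [ 529.2 -315.5   90. ]] [ 534.6 -301.1   90. ] 1.2135270723758151 30.8095484139829
tri [ 534.6 -300.4   91.8]
feet [ 531.2 -299.4    5. ]
[ 146.  -607.5  255.8]
```

Call:
{"name": "send_rows", "arguments": {"deltas": [{"translation": [30,22,0],"angular": [0,0,4]},{"translation": [60,45,0],"angular": [0,0,8]},{"translation": [90,68,0],"angular": [0,0,12]},{"translation": [120,92,0],"angular": [0,0,16]},{"translation": [150,116,0],"angular": [0,0,20]},{"translation": [180,140,0],"angular": [0,0,24]},{"translation": [200,155,0],"angular": [0,0,28]},{"translation": [200,155,0],"angular": [0,0,28]}], "hand": -1}}

```text
time_s: 0.77
position: [349.0, -449.8, 256.3]
orientation: [-3.141, -0.001, 0.732]
contact_force: [-0.7, 0.3, -0.1]
opening: 85.5
```

Call:
{"name": "send_rows", "arguments": {"deltas": [{"translation": [30,24,-10],"angular": [0,0,4]},{"translation": [60,48,-25],"angular": [0,0,8]},{"translation": [90,72,-40],"angular": [0,0,12]},{"translation": [120,96,-55],"angular": [0,0,16]},{"translation": [150,120,-70],"angular": [0,0,20]},{"translation": [180,144,-85],"angular": [0,0,24]},{"translation": [188.5,152,-96],"angular": [0,0,28]},{"translation": [188.5,152,-96],"angular": [0,0,28]}]}}

```text
time_s: 1.43
position: [535.5, -298.4, 157.6]
orientation: [-3.138, -0.001, 1.219]
contact_force: [-0.4, 0.2, -0.1]
opening: 85.2
```

Call:
{"name": "send_rows", "arguments": {"deltas": [{"translation": [0,0,-20],"angular": [0,0,0]},{"translation": [0,0,-40],"angular": [0,0,0]},{"translation": [0,0,-55],"angular": [0,0,0]},{"translation": [0,0,-64],"angular": [0,0,0]},{"translation": [0,0,-64],"angular": [0,0,0]},{"translation": [0,0,-64],"angular": [0,0,0]}]}}

```text
time_s: 1.93
position: [534.2, -301.5, 96.7]
orientation: [-3.142, 0.0, 1.211]
contact_force: [0.3, -0.2, 0.6]
opening: 85.6
```

Run:
```python
from h import *
t=robot.grab_frame("top")[:,:,::-1];s=robot.grab_frame("side")[:,:,::-1]
a=cv2.resize(t[143:263,381:501],(400,400),interpolation=2);b=cv2.resize(s[275:395,330:450],(400,400),interpolation=2)
cv2.imwrite("pics/c1.png",np.hstack([a,b]))
```

```text
(no output)
```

View pics/c1.png

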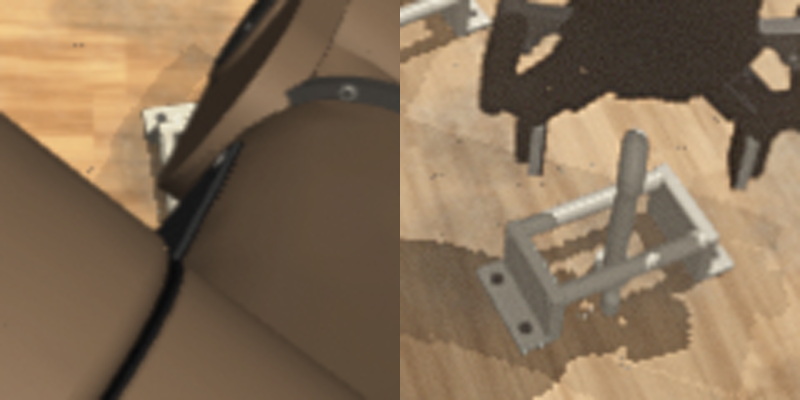

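The side crop shows the eye (about 635,160 in the crop) midway between the open fingers (535 and 745), so I'm closing.

Call:
{"name": "send_rows", "arguments": {"deltas": [{"translation": [0,0,0],"angular": [0,0,0]},{"translation": [0,0,0],"angular": [0,0,0]},{"translation": [0,0,0],"angular": [0,0,0]},{"translation": [0,0,0],"angular": [0,0,0]},{"translation": [0,0,0],"angular": [0,0,0]},{"translation": [0,0,0],"angular": [0,0,0]},{"translation": [0,0,0],"angular": [0,0,0]},{"translation": [0,0,0],"angular": [0,0,0]}], "hand": 1}}

```text
time_s: 2.7
position: [534.5, -300.7, 96.5]
orientation: [3.141, 0.0, 1.213]
contact_force: [-0.4, -0.4, 2.5]
opening: 10.9
```

Call:
{"name": "send_rows", "arguments": {"deltas": [{"translation": [0,0,2],"angular": [0,0,0]},{"translation": [0,0,2],"angular": [0,0,-4]},{"translation": [0,0,2],"angular": [0,0,-9]},{"translation": [0,0,2],"angular": [0,0,-14]},{"translation": [0,0,2],"angular": [0,0,-19]},{"translation": [0,0,2],"angular": [0,0,-24]},{"translation": [0,0,2],"angular": [0,0,-29]},{"translation": [0,0,2],"angular": [0,0,-32]}]}}

```text
time_s: 3.37
position: [534.5, -300.6, 98.1]
orientation: [-3.141, 0.0, 0.65]
contact_force: [-0.5, 0.8, -1.9]
opening: 11.1
```

Call:
{"name": "send_rows", "arguments": {"deltas": [{"translation": [0,0,0],"angular": [0,0,-5]},{"translation": [0,0,0],"angular": [0,0,-10]},{"translation": [0,0,0],"angular": [0,0,-15]},{"translation": [0,0,0],"angular": [0,0,-20]},{"translation": [0,0,0],"angular": [0,0,-25]},{"translation": [0,0,0],"angular": [0,0,-30]},{"translation": [0,0,0],"angular": [0,0,-30]},{"translation": [0,0,0],"angular": [0,0,-30]}]}}

```text
time_s: 4.03
position: [534.5, -300.7, 98.2]
orientation: [-3.141, 0.0, 0.134]
contact_force: [-0.1, -0.1, -1.7]
opening: 11.2
```

Run:
```python
from h import *
t=robot.grab_frame("top")[:,:,::-1];s=robot.grab_frame("side")[:,:,::-1]
a=cv2.resize(t[143:263,381:501],(400,400),interpolation=2);b=cv2.resize(s[305:385,350:430],(400,400),interpolation=2)
cv2.imwrite("pics/c2.png",np.hstack([a,b]))
```

```text
(no output)
```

View pics/c2.png

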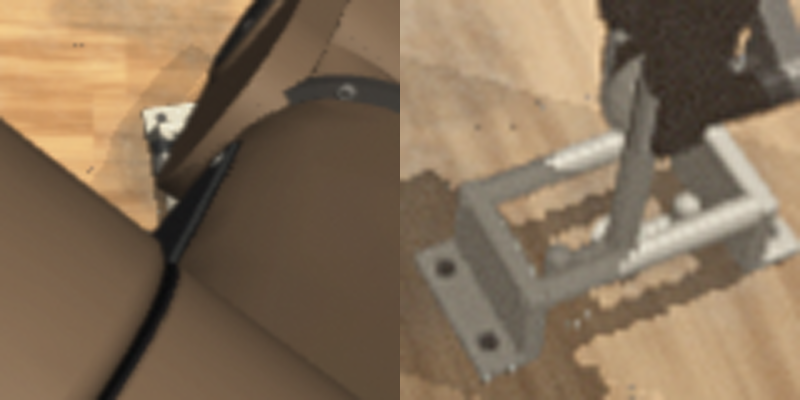

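The prongs now lie along the slot (tips at about (557,257) and (686,205), between the bars), and the bracket hasn't moved. Lifting.

Call:
{"name": "send_rows", "arguments": {"deltas": [{"translation": [0,0,5],"angular": [0,0,0]},{"translation": [0,0,10],"angular": [0,0,0]},{"translation": [0,0,15],"angular": [0,0,0]},{"translation": [0,0,20],"angular": [0,0,0]},{"translation": [0,0,26],"angular": [0,0,0]},{"translation": [0,0,32],"angular": [0,0,0]},{"translation": [0,0,40],"angular": [0,0,0]},{"translation": [0,0,40],"angular": [0,0,0]}]}}

```text
time_s: 4.8
position: [535.0, -301.1, 140.2]
orientation: [3.14, -0.002, 0.131]
contact_force: [0.1, -0.5, -1.2]
opening: 11.3
```

Call:
{"name": "send_rows", "arguments": {"deltas": [{"translation": [0,0,15],"angular": [0,0,0]},{"translation": [0,0,30],"angular": [0,0,0]},{"translation": [0,0,45],"angular": [0,0,0]},{"translation": [0,0,60],"angular": [0,0,0]},{"translation": [0,0,75],"angular": [0,0,0]},{"translation": [0,0,90],"angular": [0,0,0]},{"translation": [0,0,90],"angular": [0,0,0]},{"translation": [0,0,90],"angular": [0,0,0]}]}}

```text
time_s: 5.47
position: [534.6, -300.7, 228.6]
orientation: [3.141, -0.001, 0.131]
contact_force: [0.1, 0.4, -1.1]
opening: 10.9
```

Run:
```python
from h import *
s=robot.grab_frame("side")[:,:,::-1]
cv2.imwrite("pics/c3.png",cv2.resize(s[150:400,250:500],(600,600),interpolation=2))
```

```text
(no output)
```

View pics/c3.png

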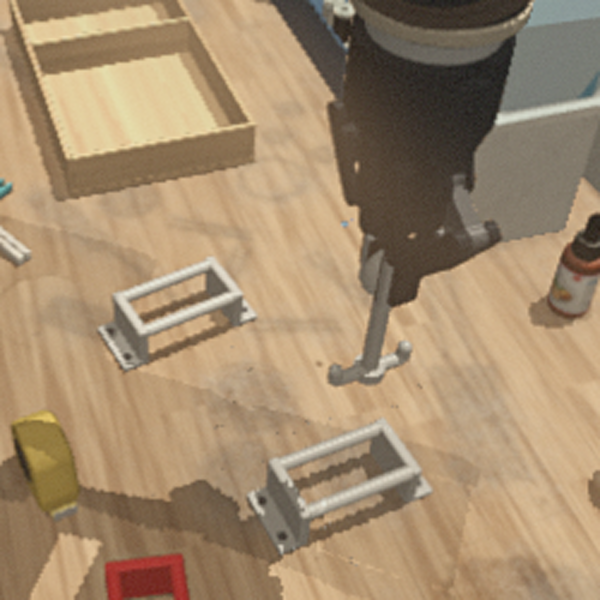

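Call:
{"name": "send_rows", "arguments": {"deltas": [{"translation": [-1,15,0],"angular": [0,0,2]},{"translation": [-3,40,0],"angular": [0,0,5]},{"translation": [-5,68,0],"angular": [0,0,9]},{"translation": [-7,96,0],"angular": [0,0,13]},{"translation": [-9,124,0],"angular": [0,0,17]},{"translation": [-11,152,0],"angular": [0,0,21]},{"translation": [-13,180,0],"angular": [0,0,25]},{"translation": [-14,208,0],"angular": [0,0,29]}]}}

```text
time_s: 6.18
position: [519.5, -90.6, 227.3]
orientation: [-3.14, 0.001, 0.642]
contact_force: [-0.1, -0.1, -0.8]
opening: 11.2
```

Call:
{"name": "send_rows", "arguments": {"deltas": [{"translation": [-2,28,0],"angular": [0,0,4]},{"translation": [-4,56,0],"angular": [0,0,8]},{"translation": [-6,84,0],"angular": [0,0,12]},{"translation": [-8,112,0],"angular": [0,0,16]},{"translation": [-10,140,0],"angular": [0,0,20]},{"translation": [-12,168,0],"angular": [0,0,24]},{"translation": [-13,196,0],"angular": [0,0,28]},{"translation": [-14,224,0],"angular": [0,0,32]}]}}

```text
time_s: 6.85
position: [505.3, 133.1, 227.4]
orientation: [-3.14, 0.001, 1.201]
contact_force: [-0.1, -0.1, -1.8]
opening: 11.1
```

Call:
{"name": "send_rows", "arguments": {"deltas": [{"translation": [-2,28,0],"angular": [0,0,4]},{"translation": [-4,56,0],"angular": [0,0,8]},{"translation": [-6,84,0],"angular": [0,0,12]},{"translation": [-8,112,0],"angular": [0,0,16]},{"translation": [-10,140,0],"angular": [0,0,19]},{"translation": [-12,165,0],"angular": [0,0,22]},{"translation": [-13,186,0],"angular": [0,0,23]},{"translation": [-13,186,0],"angular": [0,0,23]}]}}

```text
time_s: 7.52
position: [492.1, 320.6, 227.1]
orientation: [-3.14, -0.0, 1.602]
contact_force: [-0.3, -0.1, -1.7]
opening: 11.4
```

Call:
{"name": "send_rows", "arguments": {"deltas": [{"translation": [0,0,-20],"angular": [0,0,0]},{"translation": [0,0,-40],"angular": [0,0,0]},{"translation": [0,0,-55],"angular": [0,0,0]},{"translation": [0,0,-60],"angular": [0,0,0]},{"translation": [0,0,-60],"angular": [0,0,0]}]}}

```text
time_s: 7.93
position: [492.6, 316.8, 166.7]
orientation: [-3.139, 0.001, 1.598]
contact_force: [-0.3, -0.2, -1.9]
opening: 11.1
```

Run:
```python
from h import *
t=robot.grab_frame("top")[:,:,::-1];s=robot.grab_frame("side")[:,:,::-1]
a=cv2.resize(t[120:320,80:280],(400,400),interpolation=2);b=cv2.resize(s[70:240,220:390],(400,400),interpolation=2)
cv2.imwrite("pics/c4.png",np.hstack([a,b]))
```

```text
(no output)
```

View pics/c4.png

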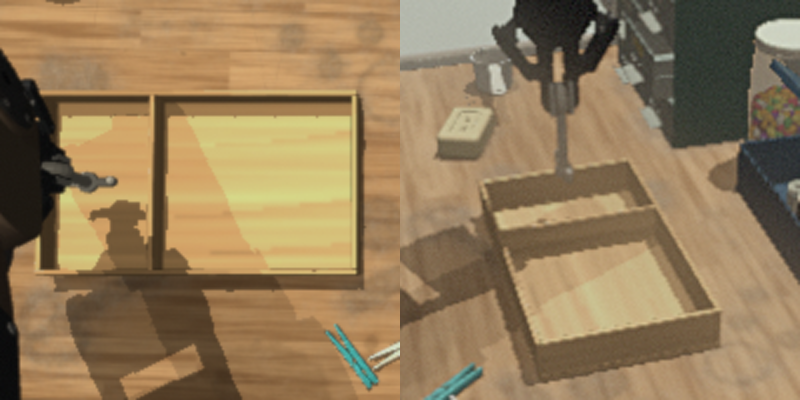

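The hook hangs over the narrow compartment (near prong tip at top px (135,210)). Lowering it to the floor.

Call:
{"name": "send_rows", "arguments": {"deltas": [{"translation": [0,0,-15],"angular": [0,0,0]},{"translation": [0,0,-30],"angular": [0,0,0]},{"translation": [0,0,-43],"angular": [0,0,0]},{"translation": [0,0,-53],"angular": [0,0,0]},{"translation": [0,0,-60],"angular": [0,0,0]},{"translation": [0,0,-64],"angular": [0,0,0]},{"translation": [0,0,-65],"angular": [0,0,0]},{"translation": [0,0,-65],"angular": [0,0,0]}]}}

```text
time_s: 8.7
position: [493.7, 317.4, 103.6]
orientation: [3.141, -0.0, 1.597]
contact_force: [0.0, 1.3, -0.4]
opening: 11.1
```

Call:
{"name": "send_rows", "arguments": {"deltas": [{"translation": [0,0,-0.5],"angular": [0,0,0]},{"translation": [0,0,-1],"angular": [0,0,0]},{"translation": [0,0,-1],"angular": [0,0,0]}]}}

```text
time_s: 8.95
position: [493.6, 317.3, 102.7]
orientation: [3.141, -0.0, 1.597]
contact_force: [-0.1, 0.9, -1.5]
opening: 11.1
```

Call:
{"name": "send_rows", "arguments": {"deltas": [{"translation": [0,0,-0.5],"angular": [0,0,0]},{"translation": [0,0,-1],"angular": [0,0,0]},{"translation": [0,0,-1],"angular": [0,0,0]}]}}

```text
time_s: 9.2
position: [493.6, 317.3, 101.5]
orientation: [3.141, -0.0, 1.597]
contact_force: [-0.1, 0.1, 0.1]
opening: 10.8
```

Call:
{"name": "send_rows", "arguments": {"deltas": [{"translation": [0,0,0],"angular": [0,0,0]},{"translation": [0,0,0],"angular": [0,0,0]},{"translation": [0,0,0],"angular": [0,0,0]},{"translation": [0,0,0],"angular": [0,0,0]},{"translation": [0,0,0],"angular": [0,0,0]},{"translation": [0,0,0],"angular": [0,0,0]},{"translation": [0,0,0],"angular": [0,0,0]},{"translation": [0,0,0],"angular": [0,0,0]}], "hand": -1}}

```text
time_s: 9.87
position: [493.6, 317.3, 101.3]
orientation: [3.141, 0.0, 1.597]
contact_force: [0.8, -0.9, 0.5]
opening: 85.1
```

Call:
{"name": "send_rows", "arguments": {"deltas": [{"translation": [0,0,10],"angular": [0,0,0]},{"translation": [0,0,30],"angular": [0,0,0]},{"translation": [0,0,60],"angular": [0,0,0]},{"translation": [0,0,90],"angular": [0,0,0]},{"translation": [0,0,120],"angular": [0,0,0]},{"translation": [0,0,130],"angular": [0,0,0]},{"translation": [0,0,130],"angular": [0,0,0]}]}}

```text
time_s: 10.45
position: [494.2, 317.6, 234.7]
orientation: [3.137, -0.002, 1.597]
contact_force: [0.7, 0.2, 0.0]
opening: 85.6
```

Run:
```python
from h import *
np.set_printoptions(precision=1,suppress=True)
t=robot.grab_frame("top")[:,:,::-1];s=robot.grab_frame("side")[:,:,::-1]
a=cv2.resize(t[163:243,401:481],(400,400),interpolation=2);b=cv2.resize(s[70:240,220:390],(400,400),interpolation=2)
cv2.imwrite("pics/c5.png",np.hstack([a,b]))
hsv=cv2.cvtColor(np.ascontiguousarray(t),cv2.COLOR_BGR2HSV)
m=((hsv[:,:,1]<60)&(hsv[:,:,2]>105)).astype(np.uint8)
m[:, :320]=0;m[:165]=0;m[275:]=0;m[:,480:]=0
for c in cv2.findContours(m,cv2.RETR_EXTERNAL,cv2.CHAIN_APPROX_NONE)[0]:
    if len(c)>60: r=cv2.minAreaRect(c);print(r,onz("top",[r[0]],25))
```

```text
((349.3046569824219, 232.68807983398438), (59.10057830810547, 25.668869018554688), 77.69197845458984) [[ 464.9 -114.4   25. ]]
((440.8099670410156, 198.6699981689453), (50.770267486572266, 28.00143051147461), 81.8698959350586) [[ 537.1 -297.4   25. ]]
```

View pics/c5.png

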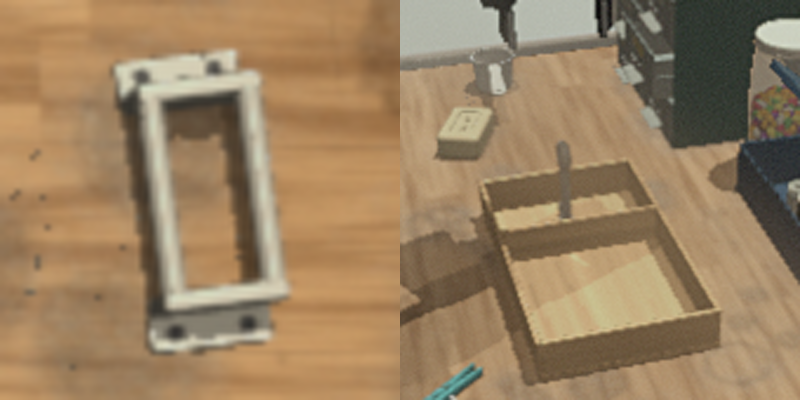

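The bracket is unmoved at (532,-299.5), yaw 0.13, and the hook stands in the narrow compartment (side crop (563,180)). Going for the bracket.

Call:
{"name": "send_rows", "arguments": {"deltas": [{"translation": [1,-15,0],"angular": [0,0,-2]},{"translation": [3,-40,0],"angular": [0,0,-5]},{"translation": [5,-68,0],"angular": [0,0,-9]},{"translation": [7,-96,0],"angular": [0,0,-13]},{"translation": [9,-124,0],"angular": [0,0,-17]},{"translation": [11,-152,0],"angular": [0,0,-21]},{"translation": [13,-180,0],"angular": [0,0,-25]},{"translation": [14,-208,0],"angular": [0,0,-29]}]}}

```text
time_s: 11.22
position: [506.8, 107.2, 229.8]
orientation: [-3.139, 0.002, 1.086]
contact_force: [-0.2, -1.0, 0.0]
opening: 85.1
```

Call:
{"name": "send_rows", "arguments": {"deltas": [{"translation": [2,-28,0],"angular": [0,0,-4]},{"translation": [4,-56,0],"angular": [0,0,-8]},{"translation": [6,-84,0],"angular": [0,0,-12]},{"translation": [8,-112,0],"angular": [0,0,-16]},{"translation": [10,-140,0],"angular": [0,0,-20]},{"translation": [12,-168,0],"angular": [0,0,-24]},{"translation": [13,-196,0],"angular": [0,0,-28]},{"translation": [14,-224,0],"angular": [0,0,-32]}]}}

```text
time_s: 11.88
position: [520.5, -116.6, 229.8]
orientation: [-3.14, 0.002, 0.527]
contact_force: [0.7, -0.4, -0.1]
opening: 84.9
```

Call:
{"name": "send_rows", "arguments": {"deltas": [{"translation": [2,-28,0],"angular": [0,0,-4]},{"translation": [4,-56,0],"angular": [0,0,-8]},{"translation": [6,-84,0],"angular": [0,0,-12]},{"translation": [8,-112,0],"angular": [0,0,-16]},{"translation": [9,-140,0],"angular": [0,0,-19]},{"translation": [10,-165,0],"angular": [0,0,-22]},{"translation": [10.5,-185,0],"angular": [0,0,-23]},{"translation": [10.5,-185,0],"angular": [0,0,-23]}]}}

```text
time_s: 12.55
position: [530.9, -303.2, 229.2]
orientation: [-3.141, 0.002, 0.126]
contact_force: [0.6, 0.4, -0.5]
opening: 85.4
```

Call:
{"name": "send_rows", "arguments": {"deltas": [{"translation": [0,0,-25],"angular": [0,0,0]},{"translation": [0,0,-50],"angular": [0,0,0]},{"translation": [0,0,-80],"angular": [0,0,0]},{"translation": [0,0,-110],"angular": [0,0,0]},{"translation": [0,0,-130],"angular": [0,0,0]},{"translation": [0,0,-146],"angular": [0,0,0]},{"translation": [0,0,-146],"angular": [0,0,0]},{"translation": [0,0,-146],"angular": [0,0,0]}]}}

```text
time_s: 13.22
position: [531.2, -299.1, 84.2]
orientation: [-3.139, 0.002, 0.131]
contact_force: [0.7, 0.4, 0.7]
opening: 85.5
```

Run:
```python
from h import *
s=robot.grab_frame("side")[:,:,::-1]
cv2.imwrite("pics/c6.png",cv2.resize(s[275:395,330:450],(480,480),interpolation=2))
```

```text
(no output)
```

View pics/c6.png

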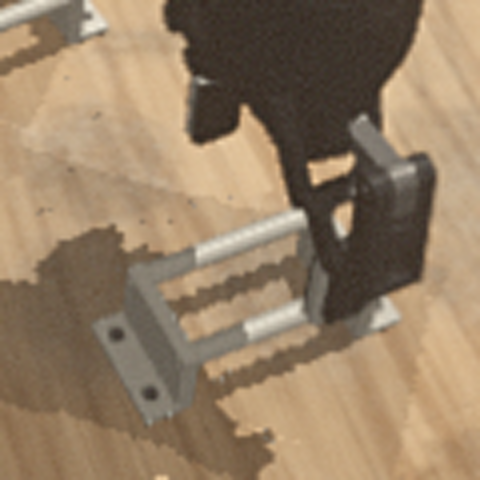

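Run:
```python
from h import *
n=np.array([-np.sin(.13),np.cos(.13)])
c=np.array([532,-299.3])
for k in(43,-43): print((proj("side",[[*(c+k*n),72]])-[330,275])*4)
```

```text
[[212.18658141 138.21071939]]
[[322.32852722 303.14520745]]
```

The projected tips match the picture, so the fingers straddle both bars. Descending and closing.

Call:
{"name": "send_rows", "arguments": {"deltas": [{"translation": [0,0,-12],"angular": [0,0,0]},{"translation": [0,0,-24],"angular": [0,0,0]},{"translation": [0,0,-36],"angular": [0,0,0]},{"translation": [0,0,-45],"angular": [0,0,0]},{"translation": [0,0,-50],"angular": [0,0,0]},{"translation": [0,0,-50],"angular": [0,0,0]},{"translation": [0,0,-50],"angular": [0,0,0]}]}}

```text
time_s: 13.85
position: [532.0, -299.7, 35.0]
orientation: [-3.141, 0.0, 0.131]
contact_force: [-0.5, 0.2, -0.5]
opening: 85.5
```

Call:
{"name": "send_rows", "arguments": {"deltas": [{"translation": [0,0,0],"angular": [0,0,0]},{"translation": [0,0,0],"angular": [0,0,0]},{"translation": [0,0,0],"angular": [0,0,0]},{"translation": [0,0,0],"angular": [0,0,0]},{"translation": [0,0,0],"angular": [0,0,0]},{"translation": [0,0,0],"angular": [0,0,0]},{"translation": [0,0,0],"angular": [0,0,0]},{"translation": [0,0,0],"angular": [0,0,0]}], "hand": 1}}

```text
time_s: 14.52
position: [532.2, -299.8, 36.2]
orientation: [3.141, -0.001, 0.131]
contact_force: [-1.5, 2.2, 6.0]
opening: 47.7
```

Call:
{"name": "send_rows", "arguments": {"deltas": [{"translation": [0,0,10],"angular": [0,0,0]},{"translation": [0,0,25],"angular": [0,0,0]},{"translation": [0,0,45],"angular": [0,0,0]},{"translation": [0,0,70],"angular": [0,0,0]},{"translation": [0,0,95],"angular": [0,0,0]},{"translation": [0,0,120],"angular": [0,0,0]},{"translation": [0,0,130],"angular": [0,0,0]},{"translation": [0,0,130],"angular": [0,0,0]}]}}

```text
time_s: 15.18
position: [532.6, -300.0, 167.9]
orientation: [3.139, -0.003, 0.131]
contact_force: [0.7, -0.5, -5.0]
opening: 48.0
```

Call:
{"name": "send_rows", "arguments": {"deltas": [{"translation": [-1,15,0],"angular": [0,0,0]},{"translation": [-3,40,0],"angular": [0,0,-1]},{"translation": [-5,70,0],"angular": [0,0,-2]},{"translation": [-7,100,0],"angular": [0,0,-3]},{"translation": [-9,130,0],"angular": [0,0,-4]},{"translation": [-11,160,0],"angular": [0,0,-5]},{"translation": [-14,190,0],"angular": [0,0,-6]},{"translation": [-17,220,0],"angular": [0,0,-6]}]}}

```text
time_s: 15.85
position: [513.7, -77.7, 163.7]
orientation: [-3.141, 0.003, 0.025]
contact_force: [0.8, -0.1, -5.1]
opening: 48.2
```

Call:
{"name": "send_rows", "arguments": {"deltas": [{"translation": [-2,30,0],"angular": [0,0,0]},{"translation": [-5,62,0],"angular": [0,0,0]},{"translation": [-8,96,0],"angular": [0,0,0]},{"translation": [-11,130,0],"angular": [0,0,0]},{"translation": [-14,165,0],"angular": [0,0,0]},{"translation": [-16,200,0],"angular": [0,0,0]},{"translation": [-17,230,0],"angular": [0,0,0]},{"translation": [-17,244,0],"angular": [0,0,0]}]}}

```text
time_s: 16.52
position: [496.3, 167.5, 163.8]
orientation: [3.141, 0.003, 0.028]
contact_force: [0.3, -0.2, -4.2]
opening: 47.8
```

Call:
{"name": "send_rows", "arguments": {"deltas": [{"translation": [0,0,0],"angular": [0,0,0]},{"translation": [0,0,-15],"angular": [0,0,0]},{"translation": [0,0,-30],"angular": [0,0,0]},{"translation": [0,0,-45],"angular": [0,0,0]},{"translation": [0,0,-45],"angular": [0,0,0]}]}}

```text
time_s: 16.93
position: [496.1, 163.6, 117.0]
orientation: [3.14, 0.006, 0.026]
contact_force: [-1.7, -2.0, -4.5]
opening: 47.9
```

Run:
```python
from h import *
t=robot.grab_frame("top")[:,:,::-1];s=robot.grab_frame("side")[:,:,::-1]
a=cv2.resize(t[120:320,80:280],(400,400),interpolation=2);b=cv2.resize(s[90:260,220:390],(400,400),interpolation=2)
cv2.imwrite("pics/c7.png",np.hstack([a,b]))
```

```text
(no output)
```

View pics/c7.png

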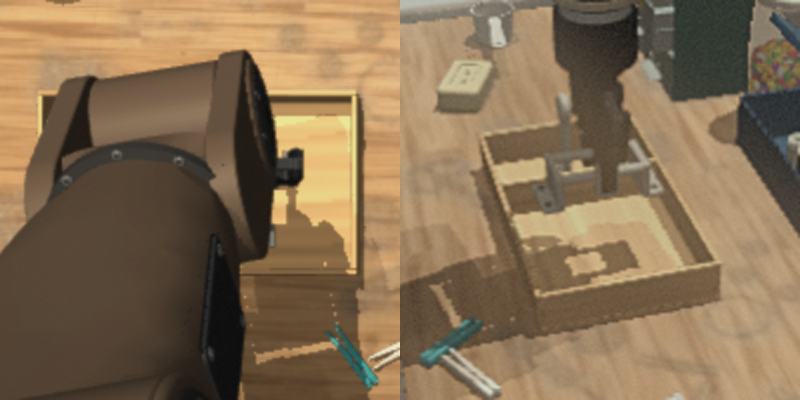

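The bracket is held level above the wide compartment (side crop, centre about (605,180)) and the hook still stands behind it. Lowering.

Call:
{"name": "send_rows", "arguments": {"deltas": [{"translation": [0,0,-15],"angular": [0,0,0]},{"translation": [0,0,-30],"angular": [0,0,0]},{"translation": [0,0,-45],"angular": [0,0,0]},{"translation": [0,0,-57],"angular": [0,0,0]},{"translation": [0,0,-66],"angular": [0,0,0]},{"translation": [0,0,-71],"angular": [0,0,0]},{"translation": [0,0,-73],"angular": [0,0,0]},{"translation": [0,0,-73],"angular": [0,0,0]}]}}

```text
time_s: 17.7
position: [498.1, 164.3, 47.4]
orientation: [3.141, -0.0, 0.026]
contact_force: [0.4, -0.2, -3.0]
opening: 48.1
```

Call:
{"name": "send_rows", "arguments": {"deltas": [{"translation": [0,0,-1],"angular": [0,0,0]},{"translation": [0,0,-2],"angular": [0,0,0]},{"translation": [0,0,-2],"angular": [0,0,0]},{"translation": [0,0,-2],"angular": [0,0,0]}]}}

```text
time_s: 18.03
position: [498.1, 164.3, 45.6]
orientation: [3.142, -0.0, 0.026]
contact_force: [1.1, -0.2, -5.1]
opening: 48.2
```

Call:
{"name": "send_rows", "arguments": {"deltas": [{"translation": [0,0,-1],"angular": [0,0,0]},{"translation": [0,0,-2],"angular": [0,0,0]},{"translation": [0,0,-3],"angular": [0,0,0]},{"translation": [0,0,-4],"angular": [0,0,0]},{"translation": [0,0,-4],"angular": [0,0,0]}]}}

```text
time_s: 18.45
position: [498.0, 164.3, 41.3]
orientation: [3.142, 0.0, 0.026]
contact_force: [0.3, 0.4, -2.8]
opening: 48.1
```

Call:
{"name": "send_rows", "arguments": {"deltas": [{"translation": [0,0,0],"angular": [0,0,0]},{"translation": [0,0,0],"angular": [0,0,0]},{"translation": [0,0,0],"angular": [0,0,0]},{"translation": [0,0,0],"angular": [0,0,0]},{"translation": [0,0,0],"angular": [0,0,0]},{"translation": [0,0,0],"angular": [0,0,0]},{"translation": [0,0,0],"angular": [0,0,0]},{"translation": [0,0,0],"angular": [0,0,0]}], "hand": -1}}

```text
time_s: 19.12
position: [498.0, 164.3, 41.3]
orientation: [3.142, 0.0, 0.026]
contact_force: [0.2, -0.0, -0.7]
opening: 85.7
```

Call:
{"name": "send_rows", "arguments": {"deltas": [{"translation": [0,0,10],"angular": [0,0,0]},{"translation": [0,0,30],"angular": [0,0,0]},{"translation": [0,0,60],"angular": [0,0,0]},{"translation": [0,0,90],"angular": [0,0,0]},{"translation": [0,0,120],"angular": [0,0,0]},{"translation": [0,0,150],"angular": [0,0,0]},{"translation": [0,0,180],"angular": [0,0,0]},{"translation": [0,0,190],"angular": [0,0,0]}]}}

```text
time_s: 19.78
position: [498.7, 164.5, 236.1]
orientation: [-3.141, -0.006, 0.026]
contact_force: [-0.2, 0.0, 0.1]
opening: 85.5
```

Call:
{"name": "send_rows", "arguments": {"deltas": [{"translation": [0,-25,0],"angular": [0,0,0]},{"translation": [0,-60,0],"angular": [0,0,0]},{"translation": [0,-95,0],"angular": [0,0,0]},{"translation": [0,-130,0],"angular": [0,0,0]},{"translation": [0,-165,0],"angular": [0,0,0]},{"translation": [0,-190,0],"angular": [0,0,0]},{"translation": [0,-200,0],"angular": [0,0,0]},{"translation": [0,-200,0],"angular": [0,0,0]}]}}

```text
time_s: 20.45
position: [497.9, -37.3, 231.4]
orientation: [3.141, 0.0, 0.024]
contact_force: [-0.0, -0.1, -0.3]
opening: 85.5
```

Run:
```python
from h import *
np.set_printoptions(precision=1,suppress=True)
t=np.ascontiguousarray(robot.grab_frame("top")[:,:,::-1]);s=robot.grab_frame("side")[:,:,::-1]
a=cv2.resize(t[120:320,80:280],(400,400),interpolation=2);b=cv2.resize(s[90:260,220:390],(400,400),interpolation=2)
cv2.imwrite("pics/c8.png",np.hstack([a,b]))
```

```text
(no output)
```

View pics/c8.png

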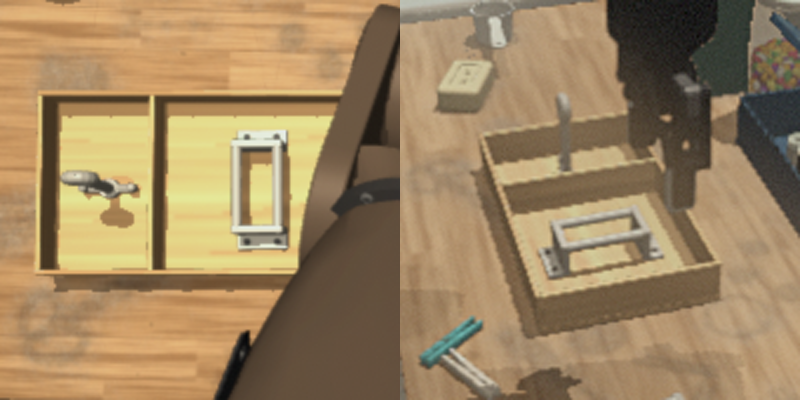

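The bracket stands feet down in the wide compartment (crop (260,190)). The hook stands in the narrow one (foot about (110,187)). Nothing is touching the gripper, so I'm handing in.

```bash
python3 -c "
from cell import robot
print(robot.job_done())"
```

```text
the job is handed in; nothing more can be done
None
```

I turned the hook about 62° clockwise until its prongs lay along the slot. I then lifted it out and stood it in the narrow compartment of the tray. The bracket went feet down in the wide compartment. I handed the job in at about 20.5 s of the 64 s allowed; no verdict was reported.

- **Placing:** the last pictures, top and side, showed the hook upright near the middle of the narrow compartment. The bracket was flat on the floor of the wide compartment, and the gripper was clear of both.
- **On the way:** before the lift, the prong tips showed between the bars. After the lift, the bracket was still standing exactly where it had been.
- **Spare bracket:** its outline was unchanged when measured after the hook was placed. I did not measure it again at the end. The later moves crossed that area once with the open gripper, fingertips about 200 mm up, and once carrying the bracket about 130 mm up.
- **Failed or disagreeing checks:** none failed. An automatic outline of the bracket came out about 5 mm from my corner measurement because its mask missed the near foot, so I used the corner measurement.

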